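Sort the mushroom culture tubs by condition

TASK

Sort the five lidded culture tubs: put the two with orange stalks in the white tray, the two with bare cream grain in the blue tray, and the one with green mould in the red tray. Do the mouldy tub last, not touching or shifting it until the other four stand in their trays, so that no mould is carried over. Keep every tub upright and set it down gently, standing flat on the tray's floor inside the lip, and leave the humidity dial and the bottle where they are.

Things in the scene. Friction and masses are not known exactly. Their poses are not given: they have to be found in the camera images.
- ripe_1_c (a point): Round clear plastic tub with a clear snap lid, 60 mm high; body 54 mm in diameter up to 52 mm, lid 58 mm in diameter over the top 8 mm; about 90 g. Ripe culture: many orange stalks seen inside and through the lid. The point is its centre, half-way up (30 mm above its underside); z up along its axis. Starts upright on the table.
- ripe_2_c (a point): Round clear plastic tub with a clear snap lid, 60 mm high; body 54 mm in diameter up to 52 mm, lid 58 mm in diameter over the top 8 mm; about 90 g. Ripe culture: many orange stalks seen inside and through the lid. The point is its centre, half-way up (30 mm above its underside); z up along its axis. Starts upright on the table.
- young_1_c (a point): Round clear plastic tub with a clear snap lid, 60 mm high; body 54 mm in diameter up to 52 mm, lid 58 mm in diameter over the top 8 mm; about 90 g. Young culture: only bare cream-coloured grain, no stalks, no green. The point is its centre, half-way up (30 mm above its underside); z up along its axis. Starts upright on the table.
- young_2_c (a point): Round clear plastic tub with a clear snap lid, 60 mm high; body 54 mm in diameter up to 52 mm, lid 58 mm in diameter over the top 8 mm; about 90 g. Young culture: only bare cream-coloured grain, no stalks, no green. The point is its centre, half-way up (30 mm above its underside); z up along its axis. Starts upright on the table.
- mouldy_c (a point): Round clear plastic tub with a clear snap lid, 60 mm high; body 54 mm in diameter up to 52 mm, lid 58 mm in diameter over the top 8 mm; about 90 g. Spoilt culture: cream grain with dark green mould patches on top, the only such tub. The point is its centre, half-way up (30 mm above its underside); z up along its axis. Starts upright on the table.
- white_tray: White plastic tray fixed to the table: outside 92 mm (its x) by 200 mm (its y) by 12 mm high, walls 4 mm, floor top 4 mm above the table, so a lip of 8 mm round an inner floor of 84 by 192 mm. Origin: centre of its underside, at table height; x across the short side, y along the long side, z up. Holds the two ripe tubs, side by side along its y.
- blue_tray: Blue plastic tray fixed to the table: outside 92 mm (its x) by 200 mm (its y) by 12 mm high, walls 4 mm, floor top 4 mm above the table, so a lip of 8 mm round an inner floor of 84 by 192 mm. Origin: centre of its underside, at table height; x across the short side, y along the long side, z up. Holds the two young tubs, side by side along its y.
- red_tray: Red plastic tray fixed to the table: outside 92 mm (its x) by 200 mm (its y) by 12 mm high, walls 4 mm, floor top 4 mm above the table, so a lip of 8 mm round an inner floor of 84 by 192 mm. Origin: centre of its underside, at table height; x across the short side, y along the long side, z up. Takes the mouldy tub.
- dial_c (a point): Bystander: round humidity dial, 84 mm in diameter, 16 mm thick, standing upright on a 45 by 70 mm foot, 88 mm high, loose; to the left of the tubs. The point is 45 mm above the table.
- bottle_c (a point): Bystander: white disinfectant bottle with a blue cap, 56 mm in diameter, 140 mm high, loose; to the right of the tubs. The point is half-way up.
Not all that is in view belongs to the job. Leave any turquoise or yellow look-alike of the part that bears young_1_c alone.

How it is judged:
By the outcome, as a careful person would: the job done as asked, in the order asked, and still so for the second after the job is handed in, with the robot touching nothing.
It also fails if it takes over 112 s, if anything falls off the work surface, if the arm or the gripper's body presses on something with over 40 N, if the wrist force passes 120 N, or if a joint passes its speed limit or range.

ROBOT

A 6-joint arm with a two-finger parallel gripper is mounted at the origin on the work surface. World frame = base frame: x ahead of the robot, y to its left, z up, the work surface at z = 0. Lengths are in m, angles in degrees, forces in N, time in s.
With the tool pointing down it reaches from about 0.375 to 0.9 m from the base axis. Payload 3.1 kg.
Tool frame: the origin (TCP) lies on the centre line of the jaws, within the pads' length; the fingertips stand 17 mm ahead of it and the grasp point (between the pads) lies 2 mm behind it; y points along the fingers, x is the direction in which the jaws open and shut, and the axes are right-handed (so a half turn about y gives the same grasp; the last joint's range is limited). The gripper opens to 87 mm and grips with 3 to 60 N. Pads are 19 mm wide; open, the fingers measure 117 mm over their backs; the gripper's body (75 mm by 190 mm) begins 51 mm behind the grasp point.
Start: joints at [-76.461, 30.224, 82.088, -0, 67.689, -10.227], TCP at [0.252, -0.572, 0.24] pointing down, gripper open.
Joint ranges: [-176.69, 176.69], [-43.24, 126.21], [12.49, 139.97], [-82, 262], [0, 151.66], [-163.58, 163.58]. Speed limits (degrees/s): [159.86, 159.86, 180, 180, 180, 180].

INTERFACE

Orientations are given as a 3x3 rotation matrix whose columns are the frame's x, y, z axes.
In Python, from rig import read_state, capture, camera_info, hand_in, trace, tip_of gives the robot as it stands.
- The arm moves only by the tool jog_arm, never from a script. Its argument "steps" is a list of rows, each an object with "fingers": the opening in per cent of the stroke, from 0 (shut) to 100 (fully open); "delta_pos": the shift along the world's x, y, z in mm, a list of three; "turn": the turn about the world's z in degrees. A call has 1 to 20 rows; each row is the pose to reach, as a shift and turn from the pose commanded when the call began; what a row does not reach only later rows make up. A row lasts 1/12 s, in which the tool goes at most 41.7 mm and 7.16 degrees, less where a joint would pass 70% of its speed; a pose out of reach is approached as far as the arm can. A call with a gripper value outside its range is refused whole. The fingers move at their own pace and stop on an object; the grip force is fixed at half the most. Time passes only in rows, so rows that repeat a pose let the fingers close. It gives the time, the measured TCP pose, the force and the opening at its end, in the units of the state.
- read_state(): the state, without advancing time (a new reading comes with each control period).
- capture(name): name is "scene" or "top"; returns the picture (420x560x3 uint8, red, green, blue); there is no depth.
- camera_info(name): a dict with "fov_y" (degrees; the focal length in pixels is half the picture's height over the tangent of half this angle, whatever the lens; pixels are square), "cx", "cy" (the principal point, pixels), "view" (4x4, takes a point from world to camera coordinates). Camera axes: x right, y down, z forward; pixel columns grow to the right and rows downward; lengths in m; the calibration is good to about 2 mm. A picture is of the moment at which its call begins. camera_info takes no time and is no camera call.
- hand_in(): hands the job in, once; it reports no verdict.
Trained networks look in the newest picture that a camera, given by its name, has taken for a name from the list of things; names that differ only in an ending like _2 or _b are one class to them, and where a whole thing is asked for, a point or a joint stands for the part that bears it (a point fixed in the world has none). Each returns a list of dicts, best first, with "confidence" (0 to 1); they miss things now and then, are a little off and sometimes report something else, mostly with a low value. They report only what shows in the picture. A call takes as long as a camera call. They do not tell look-alikes from the thing itself.
- trace(target, camera): "mask" (420x560 bool, what is visible of it).
- tip_of(target, camera): "position" ([x, y, z] in m, in world coordinates, good to about 4 mm: a listed point, or the origin of a listed thing).
The state is a dict: "time_s": time; "joint_positions": joint angles; "qvel": joint speeds; "tau": joint torques, N m; "position": TCP position; "tcp_rot": TCP orientation; "force": force on the tool from outside, world axes, zero at the start; "moment": the same for the moment, N m; "opening": opening from 0.0 (shut) to 1.0 (fully open).
Only numpy, scipy, OpenCV 4.12 (cv2) and the standard library are available. Lean on these libraries where they do the work, as an engineer would, in place of code of your own. Each camera call takes 0.05 s, during which the arm holds its last target.

## Working session

There is one attempt and no reset: what is moved stays moved. The work goes in short steps, Python scripts to look and compute and a tool call to move; the robot and the scene stay as the last step left them, time stands still between calls to the robot, and variables do not carry over. Pictures are saved under pics/ and viewed, and the job is handed in when it is done.

Besides the shell and the picture viewer there is one more tool, called after ">>>" as name(argument=value, ...) on one line, values as JSON. jog_arm: Moves the arm, as the interface text tells. Its arguments: {"type":"object","properties":{"steps":{"type":"array","items":{"type":"object","properties":{"fingers":{"type":"number"},"delta_pos":{"type":"array","items":{"type":"number"}},"turn":{"type":"number"}}}}},"required":["steps"]}

```bash
mkdir -p pics; python3 - <<'E'
from rig import *
import cv2
s=read_state();print(s['time_s'],s['position'],s['tcp_rot'],s['opening'])
for n in('scene','top'):
    p=capture(n);cv2.imwrite(f'pics/{n}0.png',p[:,:,::-1])
    c=camera_info(n);print(n,c)
    for t in('young_1_c','ripe_1_c','mouldy_c','white_tray','blue_tray','red_tray','dial_c','bottle_c'):
        print(t,[(round(d['confidence'],2),[round(float(v),3) for v in d['position']]) for d in tip_of(t,n)])
E
```

```text
0.0 [ 0.25173978 -0.57129446  0.2385529 ] [[ 4.03035326e-01 -5.16700887e-04  9.15184276e-01]
 [-9.15181891e-01  2.12400566e-03  4.03035475e-01]
 [-2.15210537e-03 -9.99997611e-01  3.83174018e-04]] 0.9973292205440656
scene {'fov_y': 48.45179449368402, 'cx': 278.65327947611286, 'cy': 206.33306143520664, 'view': array([[ 0.62201839,  0.78297994, -0.00596098, -0.30555541],
       [ 0.53275419, -0.42878751, -0.72959869, -0.22443664],
       [-0.57381713,  0.45064806, -0.68384956,  1.80352711],
       [ 0.        ,  0.        ,  0.        ,  1.        ]])}
young_1_c [(0.89, [0.373, 0.07, 0.028]), (0.8, [0.367, -0.039, 0.024]), (0.55, [0.482, 0.01, 0.029])]
ripe_1_c [(0.65, [0.473, -0.273, 0.033])]
mouldy_c [(0.86, [0.448, 0.266, 0.03])]
white_tray [(0.58, [0.611, -0.008, 0.001])]
blue_tray [(0.75, [0.619, -0.232, 0.002])]
red_tray [(0.7, [0.643, 0.238, -0.002])]
dial_c [(0.59, [0.435, 0.475, 0.044])]
bottle_c [(0.8, [0.474, -0.452, 0.07])]
top {'fov_y': 48.103678636664, 'cx': 276.4092512949498, 'cy': 216.64281371652078, 'view': array([[ 0.00852483, -0.99995896,  0.00306625, -0.02460831],
       [-0.99237875, -0.00883709, -0.12290777,  0.52570394],
       [ 0.12292983, -0.00199512, -0.99241336,  1.52423223],
       [ 0.        ,  0.        ,  0.        ,  1.        ]])}
young_1_c [(0.78, [0.373, 0.069, 0.029]), (0.7, [0.368, -0.042, 0.027]), (0.53, [0.476, 0.012, 0.029])]
ripe_1_c [(0.66, [0.477, -0.276, 0.03])]
mouldy_c [(0.77, [0.446, 0.264, 0.029])]
white_tray [(0.6, [0.61, -0.002, -0.001]), (0.31, [0.637, 0.239, 0.001])]
blue_tray [(0.87, [0.62, -0.239, -0.0])]
red_tray [(0.88, [0.639, 0.24, 0.003])]
dial_c [(0.63, [0.433, 0.472, 0.042]), (0.47, [0.469, -0.152, 0.029])]
bottle_c [(0.93, [0.471, -0.456, 0.07])]
```

View pics/scene0.png

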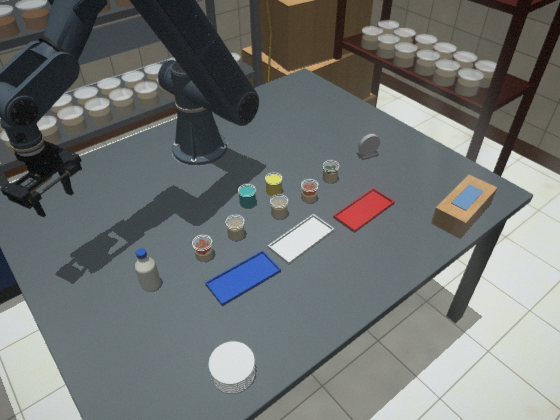

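View pics/top0.png

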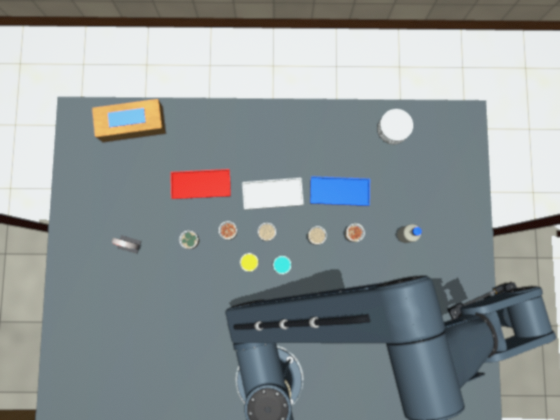

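```bash
python3 -c "
import cv2
p=cv2.imread('pics/top0.png')[150:340,120:460];cv2.imwrite('pics/topcrop.png',cv2.resize(p,None,fx=2.3,fy=2.3,interpolation=2))
p=cv2.imread('pics/scene0.png')[150:400,80:400];cv2.imwrite('pics/scenecrop.png',cv2.resize(p,None,fx=2.3,fy=2.3,interpolation=2))"
```

```text
(no output)
```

View pics/topcrop.png

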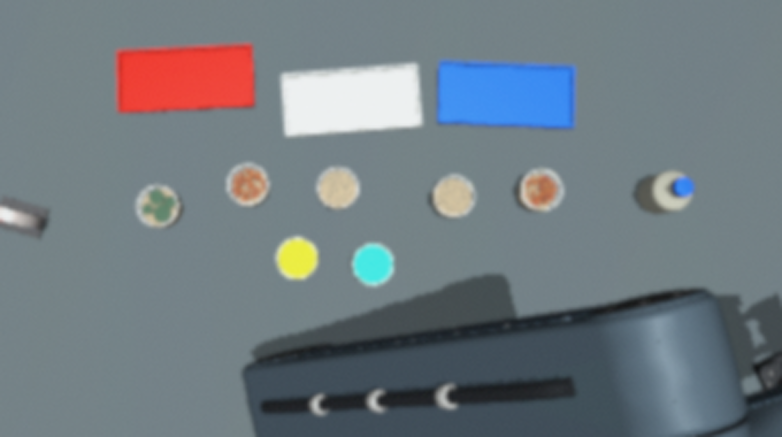

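View pics/scenecrop.png

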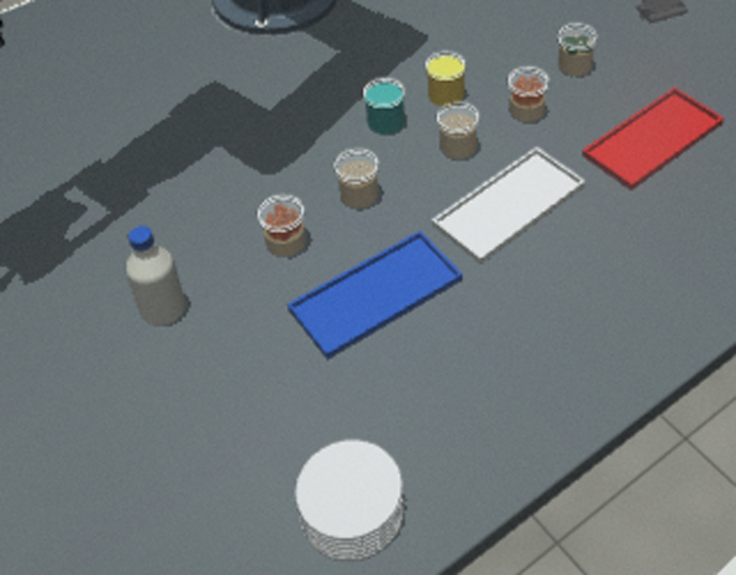

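Top picture candidates: ripe at (228,230) and (355,232), young at (267,231) and (317,235), mouldy at (188,240). The look-alikes are yellow at (249,262) and turquoise at (282,265), to be left alone. The dial is at (126,243), the bottle at (412,233), and the trays are red (201,184), white (272,193) and blue (340,191). The crops confirm the contents. Next I measure precisely.

```bash
cat > h.py <<'E'
from rig import *
import numpy as np,cv2
from scipy.optimize import minimize
def K(n):
    c=camera_info(n);f=210/np.tan(np.radians(c['fov_y']/2));return f,c['cx'],c['cy'],c['view']
def proj(P,n):
    f,cx,cy,V=K(n);q=np.atleast_2d(P)@V[:3,:3].T+V[:3,3];return np.c_[f*q[:,0]/q[:,2]+cx,f*q[:,1]/q[:,2]+cy]
def unproj(uv,z,n):
    f,cx,cy,V=K(n);uv=np.atleast_2d(uv).astype(float);d=np.c_[(uv[:,0]-cx)/f,(uv[:,1]-cy)/f,np.ones(len(uv))]@V[:3,:3]
    o=-V[:3,:3].T@V[:3,3];t=(z-o[2])/d[:,2];return o+t[:,None]*d
a=np.linspace(0,2*np.pi,40,endpoint=False)
def hull(x,y,z0,n):
    P=np.vstack([np.c_[x+r*np.cos(a),y+r*np.sin(a),np.full(40,z0+z)] for r,z in((.027,0),(.029,.052),(.029,.06))])
    return cv2.convexHull(proj(P,n).astype(np.float32))
def fit(mask,n,z0=0):
    # match silhouette bounding centre
    ys,xs=np.nonzero(mask);m=np.array([xs.mean(),ys.mean()])
    def c(p):
        M=cv2.moments(hull(p[0],p[1],z0,n));return np.hypot(M['m10']/M['m00']-m[0],M['m01']/M['m00']-m[1])
    x0=unproj(m,.03+z0,n)[0,:2]
    r=minimize(c,x0,method='Nelder-Mead',options=dict(xatol=1e-5,fatol=1e-4));return r.x,mask.sum(),cv2.contourArea(hull(*r.x,z0,n)),m
def tubs(n,z0=0,names=('ripe_1_c','young_1_c','mouldy_c')):
    for t in names:
        for d in trace(t,n):
            if d['mask'].sum()<30:continue
            x,A,B,m=fit(d['mask'],n,z0);print(n,t,round(d['confidence'],2),'xy',x.round(4),'area',A,round(B),'px',m.round(1))
def tray(img,n):
    hsv=cv2.cvtColor(img,cv2.COLOR_RGB2HSV);H,S,V=[hsv[...,i].astype(int) for i in range(3)]
    g={'red':((H<8)|(H>172))&(S>150)&(V>100),'blue':(H>100)&(H<125)&(S>150)&(V>100),'white':(S<30)&(V>165)}
    for k,m in g.items():
        nn,l,st,ce=cv2.connectedComponentsWithStats(m.astype(np.uint8))
        for i in range(1,nn):
            if st[i,4]<400: continue
            P=unproj(ce[i],.008,n)[0]
            if not(.5<P[0]<.75 and abs(P[1])<.4):continue
            ct=cv2.findContours((l==i).astype(np.uint8),0,1)[0][0][:,0]
            W=unproj(ct,.012,n)[:,:2].astype(np.float32);print(n,k,P.round(4),cv2.minAreaRect(W))
E
python3 - <<'E'
from h import *
for n in('top','scene'):
    im=capture(n);tubs(n);tray(im,n)
E
```

```text
top ripe_1_c 0.58 xy [ 0.4725 -0.2754] area 310 286 px [354.2 233.2]
top young_1_c 0.82 xy [0.3766 0.0681] area 258 258 px [248.6 261.5]
top young_1_c 0.79 xy [ 0.3681 -0.0385] area 243 257 px [281.8 264.5]
top young_1_c 0.56 xy [0.4749 0.0124] area 265 259 px [266.3 231.4]
top mouldy_c 0.79 xy [0.4479 0.2647] area 309 290 px [189.1 239.3]
top red [0.6395 0.2398 0.008 ] ((0.6389044523239136, 0.23897553980350494), (0.0898977741599083, 0.19744625687599182), 3.495969772338867)
top blue [ 0.6193 -0.2339  0.008 ] ((0.6188644766807556, -0.23298384249210358), (0.19875727593898773, 0.09192286431789398), 88.1513671875)
top white [ 0.6097 -0.0055  0.008 ] ((0.6093169450759888, -0.005692318081855774), (0.09675829112529755, 0.2051517814397812), 4.957502365112305)
scene ripe_1_c 0.64 xy [ 0.4738 -0.2752] area 448 472 px [202.3 247.6]
scene young_1_c 0.95 xy [0.4757 0.0119] area 390 393 px [278.5 206.5]
scene young_1_c 0.86 xy [0.3751 0.0688] area 345 355 px [273.2 183.7]
scene young_1_c 0.68 xy [0.4275 0.4819] area 432 303 px [368.5 146.1]
scene young_1_c 0.56 xy [ 0.3687 -0.0375] area 378 376 px [246.9 195.8]
scene mouldy_c 0.51 xy [0.447  0.2674] area 291 338 px [330.2 171.2]
scene red [0.643  0.2354 0.008 ] ((0.6412101984024048, 0.2402566373348236), (0.0909234881401062, 0.19969542324543), 3.1226024627685547)
scene blue [ 0.6204 -0.2369  0.008 ] ((0.6209596395492554, -0.23355576395988464), (0.2000434249639511, 0.09186047315597534), 88.24834442138672)
scene white [ 0.6098 -0.0084  0.008 ] ((0.60893315076828, -0.0038458630442619324), (0.09354059398174286, 0.2010633647441864), 4.8645172119140625)
```

```bash
python3 - <<'E'
from h import *
im={'top':capture('top'),'scene':capture('scene')}
T={'ripe1':(.473,-.2753),'young1':(.4753,.012),'mould':(.4475,.266),'ripe2':(.477,.137),'young2':(.466,-.151)}
for n in im:
    lab=cv2.cvtColor(im[n],cv2.COLOR_RGB2LAB).astype(float)
    for k,(x,y) in T.items():
        u,v=proj([x,y,.03],n)[0].round().astype(int)
        w=lab[v-22:v+23,u-22:v*0+u+23]
        bg=np.median(w.reshape(-1,3),0)
        d=w-bg; m=((d[...,0]>12)|(np.abs(d[...,1:]).max(-1)>8)).astype(np.uint8)
        nn,l,st,ce=cv2.connectedComponentsWithStats(m);i=l[22,22] or 1+st[1:,4].argmax()
        c=cv2.convexHull(cv2.findContours((l==i).astype(np.uint8),0,1)[0][0])
        mm=np.zeros((420,560),np.uint8);cv2.fillConvexPoly(mm,c+np.array([u-22,v-22]),1)
        r=fit(mm,n);print(n,k,r[0].round(4),r[1],round(r[2]))
E
```

```text
top ripe1 [ 0.4763 -0.2792] 331 287
top young1 [0.4764 0.0117] 317 259
top mould [0.449  0.2697] 317 291
top ripe2 [0.4805 0.1404] 322 271
top young2 [ 0.466  -0.1543] 318 267
scene ripe1 [ 0.4704 -0.2724] 471 470
scene young1 [0.4501 0.0269] 601 383
scene mould [0.443  0.2717] 345 336
scene ripe2 [0.475 0.145] 380 366
scene young2 [ 0.4606 -0.148 ] 427 428
```

>>> jog_arm(steps=[{"delta_pos": [10,15,0],"turn": -3,"fingers": 100},{"delta_pos": [30,40,0],"turn": -7,"fingers": 100},{"delta_pos": [52,70,0],"turn": -12,"fingers": 100},{"delta_pos": [74,100,0],"turn": -16,"fingers": 100},{"delta_pos": [96,130,0],"turn": -20,"fingers": 100},{"delta_pos": [118,160,0],"turn": -24,"fingers": 100},{"delta_pos": [140,188,0],"turn": -24,"fingers": 100},{"delta_pos": [162,216,0],"turn": -24,"fingers": 100},{"delta_pos": [184,244,0],"turn": -24,"fingers": 100},{"delta_pos": [204,272,0],"turn": -24,"fingers": 100},{"delta_pos": [216,288,0],"turn": -24,"fingers": 100},{"delta_pos": [222,296,0],"turn": -24,"fingers": 100},{"delta_pos": [222,296,-20],"turn": -24,"fingers": 100},{"delta_pos": [222,296,-50],"turn": -24,"fingers": 100},{"delta_pos": [222,296,-80],"turn": -24,"fingers": 100},{"delta_pos": [222,296,-105],"turn": -24,"fingers": 100},{"delta_pos": [222,296,-115],"turn": -24,"fingers": 100},{"delta_pos": [222,296,-115],"turn": -24,"fingers": 100},{"delta_pos": [222,296,-115],"turn": -24,"fingers": 100}])

```text
time_s: 2.98
position: [0.474, -0.2767, 0.1247]
tcp_rot: [[-0.005, -0.0, 1.0], [-1.0, -0.0, -0.005], [0.0, -1.0, -0.0]]
force: [-0.7, -0.2, 0.5]
opening: 1.0
```

```bash
python3 - <<'E'
from h import *
s=read_state();print(s['time_s'],s['position'],s['tcp_rot'].round(3) if hasattr(s['tcp_rot'],'round') else s['tcp_rot'],s['joint_positions'],s['force'])
p=capture('scene');cv2.imwrite('pics/s1.png',cv2.resize(p[150:300,120:320,::-1],None,fx=3,fy=3))
E
```

```text
2.9833 [ 0.47396484 -0.27670826  0.12471615] [[-0.005 -0.     1.   ]
 [-1.    -0.    -0.005]
 [ 0.    -1.    -0.   ]] [-4.19420539e+01  3.38072521e+01  9.89228168e+01 -9.04975143e-03
  4.72654165e+01  4.83354388e+01] [-0.6709807  -0.18829851  0.45299115]
```

View pics/s1.png

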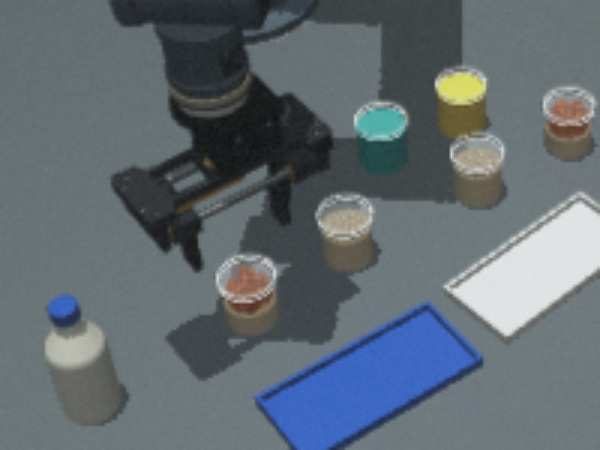

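>>> jog_arm(steps=[{"delta_pos": [0,0,-12],"fingers": 100},{"delta_pos": [0,0,-30],"fingers": 100},{"delta_pos": [0,0,-50],"fingers": 100},{"delta_pos": [0,0,-70],"fingers": 100},{"delta_pos": [0,0,-86],"fingers": 100},{"delta_pos": [0,0,-95],"fingers": 100},{"delta_pos": [0,0,-97],"fingers": 100},{"delta_pos": [0,0,-97],"fingers": 80},{"delta_pos": [0,0,-97],"fingers": 65},{"delta_pos": [0,0,-97],"fingers": 55},{"delta_pos": [0,0,-97],"fingers": 50},{"delta_pos": [0,0,-97],"fingers": 50},{"delta_pos": [0,0,-97],"fingers": 50},{"delta_pos": [0,0,-97],"fingers": 50}])

```text
$.steps[0]: bad value
```

>>> jog_arm(steps=[{"delta_pos": [0,0,-12],"turn": 0,"fingers": 100},{"delta_pos": [0,0,-30],"turn": 0,"fingers": 100},{"delta_pos": [0,0,-50],"turn": 0,"fingers": 100},{"delta_pos": [0,0,-70],"turn": 0,"fingers": 100},{"delta_pos": [0,0,-86],"turn": 0,"fingers": 100},{"delta_pos": [0,0,-95],"turn": 0,"fingers": 100},{"delta_pos": [0,0,-97],"turn": 0,"fingers": 100},{"delta_pos": [0,0,-97],"turn": 0,"fingers": 80},{"delta_pos": [0,0,-97],"turn": 0,"fingers": 70},{"delta_pos": [0,0,-97],"turn": 0,"fingers": 60},{"delta_pos": [0,0,-97],"turn": 0,"fingers": 50},{"delta_pos": [0,0,-97],"turn": 0,"fingers": 50},{"delta_pos": [0,0,-97],"turn": 0,"fingers": 50},{"delta_pos": [0,0,-97],"turn": 0,"fingers": 50}])

```text
time_s: 4.2
position: [0.4742, -0.2761, 0.0281]
tcp_rot: [[-0.004, 0.001, 1.0], [-1.0, -0.001, -0.004], [0.001, -1.0, 0.001]]
force: [0.4, 0.6, 4.7]
opening: 0.655
```

>>> jog_arm(steps=[{"delta_pos": [0,0,0],"turn": 0,"fingers": 50},{"delta_pos": [0,0,0],"turn": 0,"fingers": 45},{"delta_pos": [0,0,0],"turn": 0,"fingers": 45}])

```text
time_s: 4.45
position: [0.4742, -0.2761, 0.0281]
tcp_rot: [[-0.004, 0.001, 1.0], [-1.0, -0.001, -0.004], [0.001, -1.0, 0.001]]
force: [0.3, 1.3, 5.7]
opening: 0.655
```

```bash
python3 - <<'E'
from h import *
p=capture('scene');cv2.imwrite('pics/s2.png',cv2.resize(p[180:300,140:260,::-1],None,fx=5,fy=5))
E
```

```text
(no output)
```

View pics/s2.png

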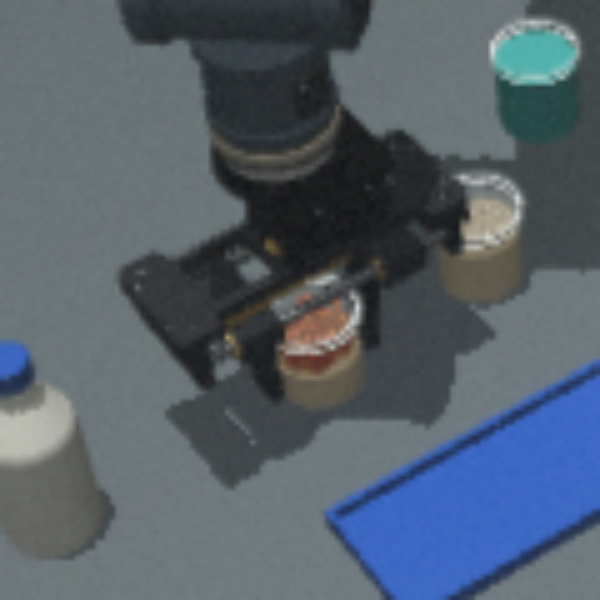

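>>> jog_arm(steps=[{"delta_pos": [0,0,4],"turn": 0,"fingers": 45},{"delta_pos": [0,0,12],"turn": 0,"fingers": 45},{"delta_pos": [0,0,22],"turn": 0,"fingers": 45},{"delta_pos": [0,0,30],"turn": 0,"fingers": 45},{"delta_pos": [0,0,30],"turn": 0,"fingers": 45},{"delta_pos": [0,0,30],"turn": 0,"fingers": 45}])

```text
time_s: 5.0
position: [0.4743, -0.2764, 0.0585]
tcp_rot: [[-0.004, 0.001, 1.0], [-1.0, -0.001, -0.004], [0.001, -1.0, 0.001]]
force: [0.4, 1.5, -1.0]
opening: 0.656
```

```bash
python3 - <<'E'
from h import *
p=capture('scene');cv2.imwrite('pics/s3.png',cv2.resize(p[180:300,140:260,::-1],None,fx=5,fy=5))
E
```

```text
(no output)
```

View pics/s3.png

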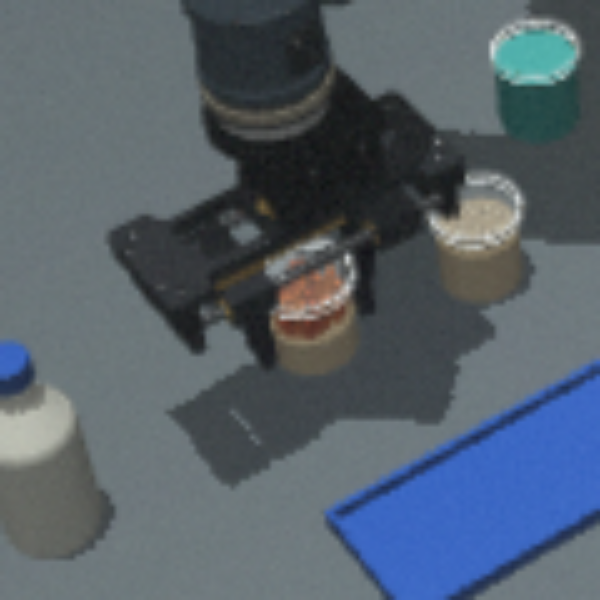

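>>> jog_arm(steps=[{"delta_pos": [0,0,15],"turn": 0,"fingers": 45},{"delta_pos": [0,0,38],"turn": 0,"fingers": 45},{"delta_pos": [6,10,58],"turn": 0,"fingers": 45},{"delta_pos": [17,28,68],"turn": 0,"fingers": 45},{"delta_pos": [31,50,70],"turn": 0,"fingers": 45},{"delta_pos": [46,75,70],"turn": 0,"fingers": 45},{"delta_pos": [61,100,70],"turn": 0,"fingers": 45},{"delta_pos": [77,125,70],"turn": 0,"fingers": 45},{"delta_pos": [92,150,70],"turn": 0,"fingers": 45},{"delta_pos": [108,175,70],"turn": 0,"fingers": 45},{"delta_pos": [122,198,70],"turn": 0,"fingers": 45},{"delta_pos": [132,215,68],"turn": 0,"fingers": 45},{"delta_pos": [138,224,60],"turn": 0,"fingers": 45},{"delta_pos": [139,226,45],"turn": 0,"fingers": 45},{"delta_pos": [139,226,25],"turn": 0,"fingers": 45},{"delta_pos": [139,226,5],"turn": 0,"fingers": 45},{"delta_pos": [139,226,-8],"turn": 0,"fingers": 45},{"delta_pos": [139,226,-14],"turn": 0,"fingers": 45},{"delta_pos": [139,226,-14],"turn": 0,"fingers": 45},{"delta_pos": [139,226,-14],"turn": 0,"fingers": 45}])

```text
time_s: 6.72
position: [0.6129, -0.0503, 0.0434]
tcp_rot: [[-0.005, -0.0, 1.0], [-1.0, 0.0, -0.005], [-0.0, -1.0, -0.0]]
force: [-0.7, -0.0, -0.6]
opening: 0.651
```

```bash
python3 - <<'E'
from h import *
p=capture('scene');cv2.imwrite('pics/s4.png',cv2.resize(p[150:300,200:380,::-1],None,fx=4,fy=4))
E
```

```text
(no output)
```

View pics/s4.png

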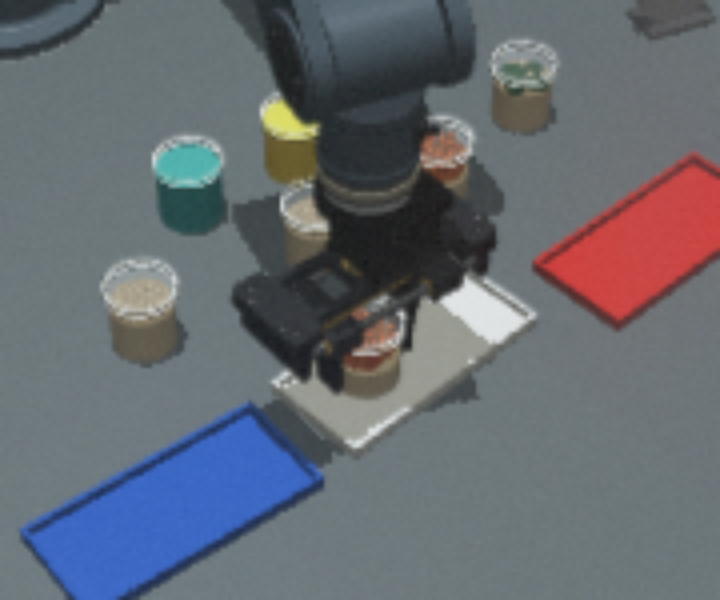

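>>> jog_arm(steps=[{"delta_pos": [0,0,-4],"turn": 0,"fingers": 45},{"delta_pos": [0,0,-7],"turn": 0,"fingers": 45},{"delta_pos": [0,0,-9],"turn": 0,"fingers": 45},{"delta_pos": [0,0,-10],"turn": 0,"fingers": 45},{"delta_pos": [0,0,-11],"turn": 0,"fingers": 45},{"delta_pos": [0,0,-11],"turn": 0,"fingers": 45}])

```text
time_s: 7.27
position: [0.6128, -0.0499, 0.0324]
tcp_rot: [[-0.004, -0.0, 1.0], [-1.0, 0.0, -0.004], [-0.0, -1.0, -0.0]]
force: [-0.4, 0.9, -1.1]
opening: 0.66
```

>>> jog_arm(steps=[{"delta_pos": [0,0,-0.5],"turn": 0,"fingers": 45},{"delta_pos": [0,0,-1],"turn": 0,"fingers": 45},{"delta_pos": [0,0,-1],"turn": 0,"fingers": 45}])

```text
time_s: 7.52
position: [0.6131, -0.0499, 0.0322]
tcp_rot: [[-0.004, 0.001, 1.0], [-1.0, -0.0, -0.004], [0.0, -1.0, 0.001]]
force: [-1.5, 1.0, 2.8]
opening: 0.656
```

>>> jog_arm(steps=[{"delta_pos": [0,0,0],"turn": 0,"fingers": 70},{"delta_pos": [0,0,0],"turn": 0,"fingers": 78},{"delta_pos": [0,0,0],"turn": 0,"fingers": 78},{"delta_pos": [0,0,0],"turn": 0,"fingers": 78},{"delta_pos": [0,0,8],"turn": 0,"fingers": 78},{"delta_pos": [0,0,22],"turn": 0,"fingers": 78},{"delta_pos": [0,0,45],"turn": 0,"fingers": 78},{"delta_pos": [0,0,70],"turn": 0,"fingers": 78},{"delta_pos": [0,0,90],"turn": 0,"fingers": 90},{"delta_pos": [-10,14,100],"turn": 0,"fingers": 95},{"delta_pos": [-27,38,100],"turn": 0,"fingers": 95},{"delta_pos": [-45,64,100],"turn": 0,"fingers": 95},{"delta_pos": [-63,89,100],"turn": 0,"fingers": 95},{"delta_pos": [-81,115,100],"turn": 0,"fingers": 95},{"delta_pos": [-99,140,100],"turn": 0,"fingers": 95},{"delta_pos": [-115,163,100],"turn": 0,"fingers": 95},{"delta_pos": [-128,181,100],"turn": 0,"fingers": 95},{"delta_pos": [-134,190,100],"turn": 0,"fingers": 95},{"delta_pos": [-135,191,100],"turn": 0,"fingers": 95},{"delta_pos": [-135,191,100],"turn": 0,"fingers": 95}])

```text
time_s: 9.18
position: [0.4785, 0.1411, 0.132]
tcp_rot: [[-0.003, 0.001, 1.0], [-1.0, -0.0, -0.003], [0.0, -1.0, 0.001]]
force: [-0.7, 0.2, -0.8]
opening: 0.951
```

```bash
python3 - <<'E'
from h import *
p=capture('scene');cv2.imwrite('pics/s5.png',cv2.resize(p[120:280,220:400,::-1],None,fx=3.7,fy=3.7))
p=capture('top');cv2.imwrite('pics/t5.png',cv2.resize(p[150:300,150:400,::-1],None,fx=3,fy=3))
E
```

```text
(no output)
```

View pics/s5.png

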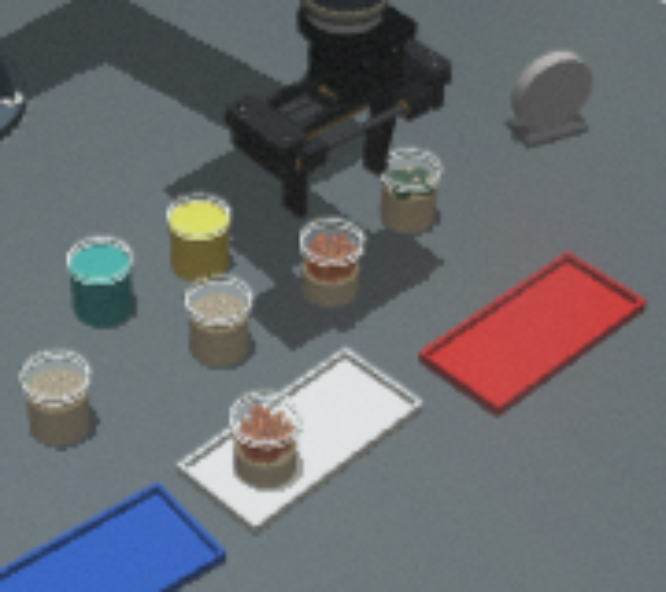

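View pics/t5.png

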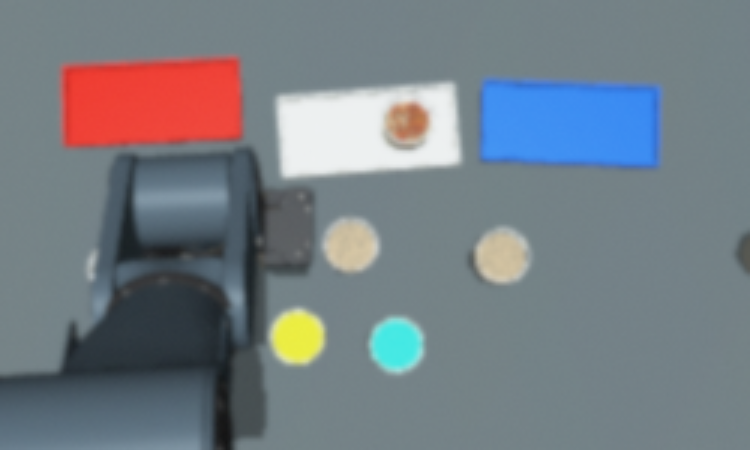

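>>> jog_arm(steps=[{"delta_pos": [0,1,-12],"turn": 0,"fingers": 95},{"delta_pos": [0,1,-30],"turn": 0,"fingers": 95},{"delta_pos": [0,1,-50],"turn": 0,"fingers": 95},{"delta_pos": [0,1,-72],"turn": 0,"fingers": 95},{"delta_pos": [0,1,-90],"turn": 0,"fingers": 95},{"delta_pos": [0,1,-101],"turn": 0,"fingers": 95},{"delta_pos": [0,1,-104],"turn": 0,"fingers": 95},{"delta_pos": [0,1,-104],"turn": 0,"fingers": 80},{"delta_pos": [0,1,-104],"turn": 0,"fingers": 70},{"delta_pos": [0,1,-104],"turn": 0,"fingers": 60},{"delta_pos": [0,1,-104],"turn": 0,"fingers": 45},{"delta_pos": [0,1,-104],"turn": 0,"fingers": 45},{"delta_pos": [0,1,-104],"turn": 0,"fingers": 45},{"delta_pos": [0,1,-104],"turn": 0,"fingers": 45},{"delta_pos": [0,1,-102],"turn": 0,"fingers": 45},{"delta_pos": [0,1,-94],"turn": 0,"fingers": 45},{"delta_pos": [0,1,-84],"turn": 0,"fingers": 45},{"delta_pos": [0,1,-74],"turn": 0,"fingers": 45},{"delta_pos": [0,1,-74],"turn": 0,"fingers": 45}])

```text
time_s: 10.87
position: [0.479, 0.1423, 0.0596]
tcp_rot: [[-0.004, 0.004, 1.0], [-1.0, 0.0, -0.004], [-0.0, -1.0, 0.004]]
force: [-0.2, -0.1, -0.5]
opening: 0.654
```

```bash
python3 - <<'E'
from h import *
p=capture('scene');cv2.imwrite('pics/s6.png',cv2.resize(p[120:280,220:400,::-1],None,fx=3.7,fy=3.7))
E
```

```text
(no output)
```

View pics/s6.png

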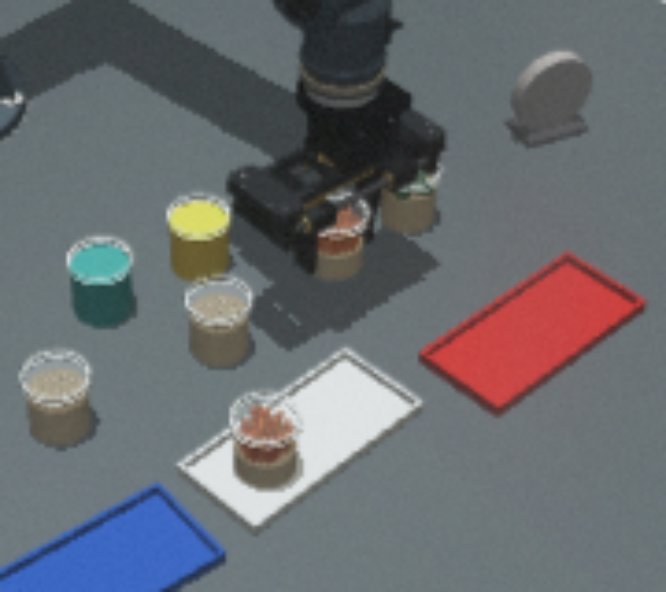

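>>> jog_arm(steps=[{"delta_pos": [0,0,12],"turn": 0,"fingers": 45},{"delta_pos": [0,0,35],"turn": 0,"fingers": 45},{"delta_pos": [6,-5,56],"turn": 0,"fingers": 45},{"delta_pos": [20,-16,68],"turn": 0,"fingers": 45},{"delta_pos": [40,-32,70],"turn": 0,"fingers": 45},{"delta_pos": [60,-48,70],"turn": 0,"fingers": 45},{"delta_pos": [80,-64,70],"turn": 0,"fingers": 45},{"delta_pos": [100,-80,70],"turn": 0,"fingers": 45},{"delta_pos": [117,-94,68],"turn": 0,"fingers": 45},{"delta_pos": [126,-101,60],"turn": 0,"fingers": 45},{"delta_pos": [127,-102,45],"turn": 0,"fingers": 45},{"delta_pos": [127,-102,25],"turn": 0,"fingers": 45},{"delta_pos": [127,-102,6],"turn": 0,"fingers": 45},{"delta_pos": [127,-102,-8],"turn": 0,"fingers": 45},{"delta_pos": [127,-102,-17],"turn": 0,"fingers": 45},{"delta_pos": [127,-102,-22],"turn": 0,"fingers": 45},{"delta_pos": [127,-102,-24],"turn": 0,"fingers": 45},{"delta_pos": [127,-102,-25],"turn": 0,"fingers": 45},{"delta_pos": [127,-102,-26],"turn": 0,"fingers": 45},{"delta_pos": [127,-102,-26],"turn": 0,"fingers": 45}])

```text
time_s: 12.58
position: [0.6048, 0.0404, 0.0327]
tcp_rot: [[-0.004, 0.0, 1.0], [-1.0, 0.0, -0.004], [-0.0, -1.0, 0.0]]
force: [-1.9, 0.5, 2.6]
opening: 0.656
```

>>> jog_arm(steps=[{"delta_pos": [0,0,-0.3],"turn": 0,"fingers": 45},{"delta_pos": [0,0,-0.5],"turn": 0,"fingers": 45}])

```text
time_s: 12.75
position: [0.6046, 0.0403, 0.0326]
tcp_rot: [[-0.004, -0.0, 1.0], [-1.0, 0.0, -0.004], [-0.0, -1.0, -0.0]]
force: [-3.5, -0.0, 8.9]
opening: 0.651
```

>>> jog_arm(steps=[{"delta_pos": [0,0,0],"turn": 0,"fingers": 70},{"delta_pos": [0,0,0],"turn": 0,"fingers": 77},{"delta_pos": [0,0,0],"turn": 0,"fingers": 77},{"delta_pos": [0,0,0],"turn": 0,"fingers": 77},{"delta_pos": [0,0,8],"turn": 0,"fingers": 77},{"delta_pos": [0,0,22],"turn": 0,"fingers": 77},{"delta_pos": [0,0,45],"turn": 0,"fingers": 77},{"delta_pos": [0,0,70],"turn": 0,"fingers": 77},{"delta_pos": [0,0,90],"turn": 0,"fingers": 90},{"delta_pos": [-10,-2,100],"turn": 0,"fingers": 95},{"delta_pos": [-32,-7,100],"turn": 0,"fingers": 95},{"delta_pos": [-56,-12,100],"turn": 0,"fingers": 95},{"delta_pos": [-80,-17,100],"turn": 0,"fingers": 95},{"delta_pos": [-104,-22,100],"turn": 0,"fingers": 95},{"delta_pos": [-121,-26,100],"turn": 0,"fingers": 95},{"delta_pos": [-129,-28,100],"turn": 0,"fingers": 95},{"delta_pos": [-130,-28,100],"turn": 0,"fingers": 95},{"delta_pos": [-130,-28,100],"turn": 0,"fingers": 95}])

```text
time_s: 14.25
position: [0.4759, 0.0118, 0.1315]
tcp_rot: [[-0.005, 0.002, 1.0], [-1.0, -0.0, -0.005], [0.0, -1.0, 0.002]]
force: [0.7, -0.1, -0.6]
opening: 0.951
```

```bash
python3 - <<'E'
from h import *
p=capture('scene');cv2.imwrite('pics/s7.png',cv2.resize(p[120:280,200:400,::-1],None,fx=3.5,fy=3.5))
E
```

```text
(no output)
```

View pics/s7.png

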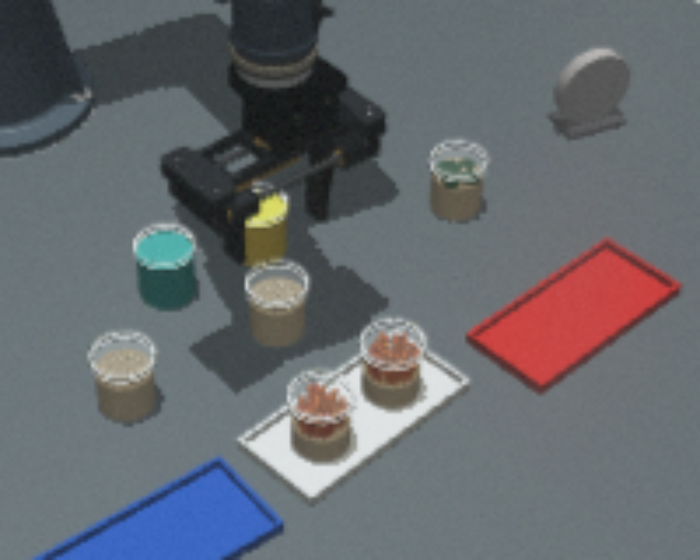

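>>> jog_arm(steps=[{"delta_pos": [0,0,-12],"turn": 0,"fingers": 95},{"delta_pos": [0,0,-30],"turn": 0,"fingers": 95},{"delta_pos": [0,0,-50],"turn": 0,"fingers": 95},{"delta_pos": [0,0,-72],"turn": 0,"fingers": 95},{"delta_pos": [0,0,-90],"turn": 0,"fingers": 95},{"delta_pos": [0,0,-101],"turn": 0,"fingers": 95},{"delta_pos": [0,0,-103.5],"turn": 0,"fingers": 95},{"delta_pos": [0,0,-103.5],"turn": 0,"fingers": 80},{"delta_pos": [0,0,-103.5],"turn": 0,"fingers": 70},{"delta_pos": [0,0,-103.5],"turn": 0,"fingers": 60},{"delta_pos": [0,0,-103.5],"turn": 0,"fingers": 45},{"delta_pos": [0,0,-103.5],"turn": 0,"fingers": 45},{"delta_pos": [0,0,-103.5],"turn": 0,"fingers": 45},{"delta_pos": [0,0,-103.5],"turn": 0,"fingers": 45},{"delta_pos": [0,0,-101],"turn": 0,"fingers": 45},{"delta_pos": [0,0,-94],"turn": 0,"fingers": 45},{"delta_pos": [0,0,-84],"turn": 0,"fingers": 45},{"delta_pos": [0,0,-73.5],"turn": 0,"fingers": 45},{"delta_pos": [0,0,-73.5],"turn": 0,"fingers": 45}])

```text
time_s: 15.88
position: [0.4758, 0.0119, 0.0595]
tcp_rot: [[-0.004, 0.003, 1.0], [-1.0, -0.001, -0.004], [0.001, -1.0, 0.003]]
force: [0.9, 0.0, -0.6]
opening: 0.656
```

```bash
python3 - <<'E'
from h import *
p=capture('scene');cv2.imwrite('pics/s8.png',cv2.resize(p[120:280,200:400,::-1],None,fx=3.5,fy=3.5))
E
```

```text
(no output)
```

View pics/s8.png

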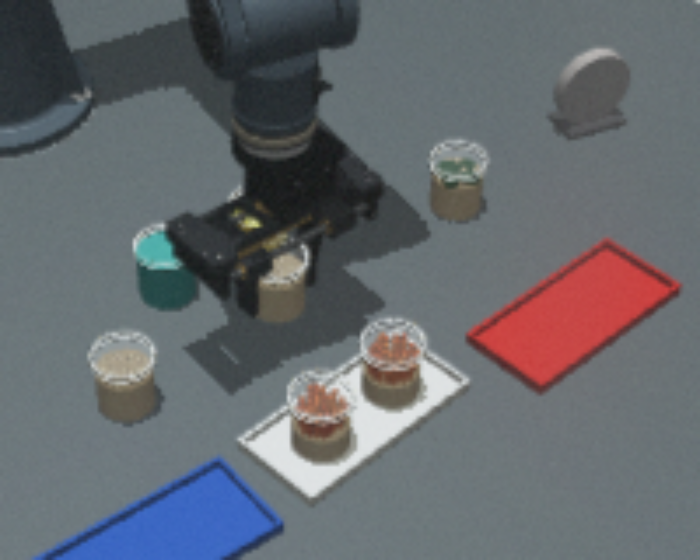

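Held. The next move takes it to the blue tray at (.6215,-.1885).

>>> jog_arm(steps=[{"delta_pos": [0,0,15],"turn": 0,"fingers": 45},{"delta_pos": [0,0,40],"turn": 0,"fingers": 45},{"delta_pos": [6,-8,60],"turn": 0,"fingers": 45},{"delta_pos": [18,-25,70],"turn": 0,"fingers": 45},{"delta_pos": [34,-47,70],"turn": 0,"fingers": 45},{"delta_pos": [52,-71,70],"turn": 0,"fingers": 45},{"delta_pos": [70,-96,70],"turn": 0,"fingers": 45},{"delta_pos": [88,-120,70],"turn": 0,"fingers": 45},{"delta_pos": [106,-145,70],"turn": 0,"fingers": 45},{"delta_pos": [124,-170,70],"turn": 0,"fingers": 45},{"delta_pos": [139,-190,68],"turn": 0,"fingers": 45},{"delta_pos": [146,-200,60],"turn": 0,"fingers": 45},{"delta_pos": [146,-200,45],"turn": 0,"fingers": 45},{"delta_pos": [146,-200,25],"turn": 0,"fingers": 45},{"delta_pos": [146,-200,6],"turn": 0,"fingers": 45},{"delta_pos": [146,-200,-8],"turn": 0,"fingers": 45},{"delta_pos": [146,-200,-17],"turn": 0,"fingers": 45},{"delta_pos": [146,-200,-22],"turn": 0,"fingers": 45},{"delta_pos": [146,-200,-22],"turn": 0,"fingers": 45}])

```text
time_s: 17.52
position: [0.6201, -0.1873, 0.0343]
tcp_rot: [[-0.004, -0.002, 1.0], [-1.0, 0.001, -0.004], [-0.001, -1.0, -0.002]]
force: [0.2, -0.6, -1.1]
opening: 0.66
```

>>> jog_arm(steps=[{"delta_pos": [0,0,-1.5],"turn": 0,"fingers": 45},{"delta_pos": [0,0,-3],"turn": 0,"fingers": 45},{"delta_pos": [0,0,-4],"turn": 0,"fingers": 45},{"delta_pos": [0,0,-4],"turn": 0,"fingers": 45}])

```text
time_s: 17.85
position: [0.6215, -0.1882, 0.0324]
tcp_rot: [[-0.004, 0.002, 1.0], [-1.0, -0.001, -0.004], [0.001, -1.0, 0.002]]
force: [0.6, 0.7, 1.2]
opening: 0.653
```

>>> jog_arm(steps=[{"delta_pos": [0,0,-0.3],"turn": 0,"fingers": 70},{"delta_pos": [0,0,0],"turn": 0,"fingers": 77},{"delta_pos": [0,0,0],"turn": 0,"fingers": 77},{"delta_pos": [0,0,0],"turn": 0,"fingers": 77},{"delta_pos": [0,0,8],"turn": 0,"fingers": 77},{"delta_pos": [0,0,22],"turn": 0,"fingers": 77},{"delta_pos": [0,0,45],"turn": 0,"fingers": 77},{"delta_pos": [0,0,70],"turn": 0,"fingers": 77},{"delta_pos": [0,0,90],"turn": 0,"fingers": 90},{"delta_pos": [-10,2,100],"turn": 0,"fingers": 95},{"delta_pos": [-32,8,100],"turn": 0,"fingers": 95},{"delta_pos": [-58,14,100],"turn": 0,"fingers": 95},{"delta_pos": [-86,20,100],"turn": 0,"fingers": 95},{"delta_pos": [-114,27,100],"turn": 0,"fingers": 95},{"delta_pos": [-138,33,100],"turn": 0,"fingers": 95},{"delta_pos": [-153,36,100],"turn": 0,"fingers": 95},{"delta_pos": [-157,37,100],"turn": 0,"fingers": 95},{"delta_pos": [-157,37,100],"turn": 0,"fingers": 95},{"delta_pos": [-157,37,100],"turn": 0,"fingers": 95}])

```text
time_s: 19.43
position: [0.4649, -0.1516, 0.1321]
tcp_rot: [[-0.004, 0.002, 1.0], [-1.0, -0.001, -0.004], [0.001, -1.0, 0.002]]
force: [0.4, -0.5, -0.4]
opening: 0.948
```

```bash
python3 - <<'E'
from h import *
p=capture('scene');cv2.imwrite('pics/s9.png',cv2.resize(p[150:310,130:330,::-1],None,fx=3.5,fy=3.5))
E
```

```text
(no output)
```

View pics/s9.png

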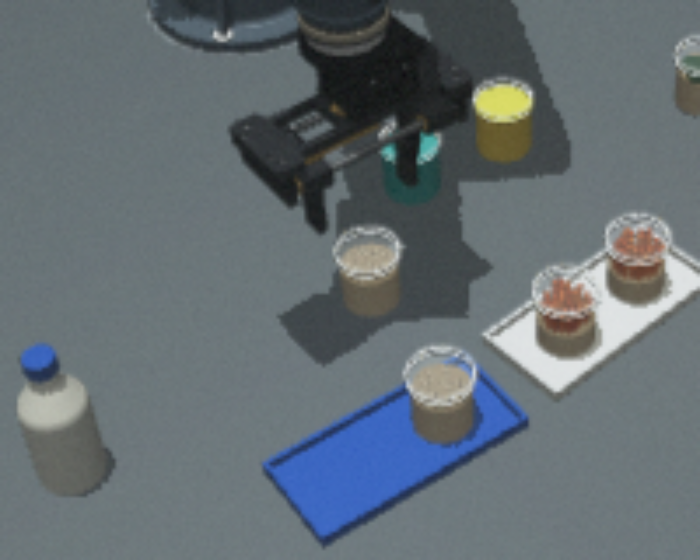

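>>> jog_arm(steps=[{"delta_pos": [0,0,-12],"turn": 0,"fingers": 95},{"delta_pos": [0,0,-30],"turn": 0,"fingers": 95},{"delta_pos": [0,0,-50],"turn": 0,"fingers": 95},{"delta_pos": [0,0,-72],"turn": 0,"fingers": 95},{"delta_pos": [0,0,-90],"turn": 0,"fingers": 95},{"delta_pos": [0,0,-101],"turn": 0,"fingers": 95},{"delta_pos": [0,0,-104],"turn": 0,"fingers": 95},{"delta_pos": [0,0,-104],"turn": 0,"fingers": 80},{"delta_pos": [0,0,-104],"turn": 0,"fingers": 70},{"delta_pos": [0,0,-104],"turn": 0,"fingers": 60},{"delta_pos": [0,0,-104],"turn": 0,"fingers": 45},{"delta_pos": [0,0,-104],"turn": 0,"fingers": 45},{"delta_pos": [0,0,-104],"turn": 0,"fingers": 45},{"delta_pos": [0,0,-104],"turn": 0,"fingers": 45},{"delta_pos": [0,0,-101],"turn": 0,"fingers": 45},{"delta_pos": [0,0,-94],"turn": 0,"fingers": 45},{"delta_pos": [0,0,-84],"turn": 0,"fingers": 45},{"delta_pos": [0,0,-74],"turn": 0,"fingers": 45},{"delta_pos": [0,0,-74],"turn": 0,"fingers": 45}])

```text
time_s: 21.07
position: [0.4649, -0.1515, 0.0596]
tcp_rot: [[-0.004, 0.003, 1.0], [-1.0, -0.002, -0.004], [0.002, -1.0, 0.003]]
force: [0.9, -0.3, -1.3]
opening: 0.654
```

```bash
python3 - <<'E'
from h import *
p=capture('scene');cv2.imwrite('pics/s10.png',cv2.resize(p[150:310,130:330,::-1],None,fx=3.5,fy=3.5))
E
```

View pics/s10.png

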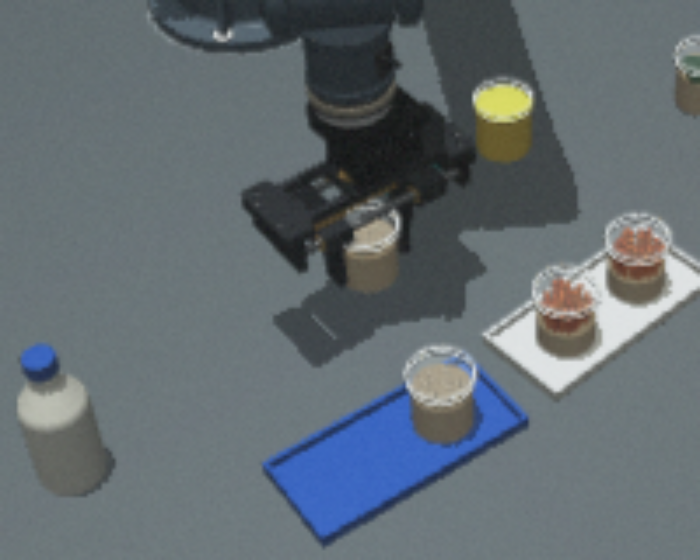

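>>> jog_arm(steps=[{"delta_pos": [0,0,15],"turn": 0,"fingers": 45},{"delta_pos": [0,0,40],"turn": 0,"fingers": 45},{"delta_pos": [6,-5,60],"turn": 0,"fingers": 45},{"delta_pos": [20,-16,70],"turn": 0,"fingers": 45},{"delta_pos": [40,-33,70],"turn": 0,"fingers": 45},{"delta_pos": [61,-50,70],"turn": 0,"fingers": 45},{"delta_pos": [82,-68,70],"turn": 0,"fingers": 45},{"delta_pos": [103,-85,70],"turn": 0,"fingers": 45},{"delta_pos": [124,-102,70],"turn": 0,"fingers": 45},{"delta_pos": [142,-117,70],"turn": 0,"fingers": 45},{"delta_pos": [152,-125,66],"turn": 0,"fingers": 45},{"delta_pos": [154,-127,55],"turn": 0,"fingers": 45},{"delta_pos": [154,-127,40],"turn": 0,"fingers": 45},{"delta_pos": [154,-127,22],"turn": 0,"fingers": 45},{"delta_pos": [154,-127,4],"turn": 0,"fingers": 45},{"delta_pos": [154,-127,-9],"turn": 0,"fingers": 45},{"delta_pos": [154,-127,-17],"turn": 0,"fingers": 45},{"delta_pos": [154,-127,-22],"turn": 0,"fingers": 45},{"delta_pos": [154,-127,-22],"turn": 0,"fingers": 45}])

```text
time_s: 22.7
position: [0.617, -0.2773, 0.0342]
tcp_rot: [[-0.004, -0.002, 1.0], [-1.0, 0.001, -0.004], [-0.001, -1.0, -0.002]]
force: [-0.4, 1.0, -0.8]
opening: 0.654
```

>>> jog_arm(steps=[{"delta_pos": [0,0,-1.5],"turn": 0,"fingers": 45},{"delta_pos": [0,0,-3],"turn": 0,"fingers": 45},{"delta_pos": [0,0,-4],"turn": 0,"fingers": 45},{"delta_pos": [0,0,-4],"turn": 0,"fingers": 45}])

```text
time_s: 23.03
position: [0.6185, -0.2783, 0.0324]
tcp_rot: [[-0.004, 0.002, 1.0], [-1.0, -0.001, -0.004], [0.001, -1.0, 0.002]]
force: [0.1, -0.5, 0.4]
opening: 0.653
```

>>> jog_arm(steps=[{"delta_pos": [0,0,-0.3],"turn": 0,"fingers": 70},{"delta_pos": [0,0,0],"turn": 0,"fingers": 77},{"delta_pos": [0,0,0],"turn": 0,"fingers": 77},{"delta_pos": [0,0,0],"turn": 0,"fingers": 77},{"delta_pos": [0,0,8],"turn": 0,"fingers": 77},{"delta_pos": [0,0,22],"turn": 0,"fingers": 77},{"delta_pos": [0,0,45],"turn": 0,"fingers": 77},{"delta_pos": [0,0,70],"turn": 0,"fingers": 77},{"delta_pos": [0,0,92],"turn": 0,"fingers": 90},{"delta_pos": [-10,15,108],"turn": 0,"fingers": 95},{"delta_pos": [-30,40,118],"turn": 0,"fingers": 95},{"delta_pos": [-52,72,118],"turn": 0,"fingers": 95},{"delta_pos": [-74,105,118],"turn": 0,"fingers": 95},{"delta_pos": [-96,138,118],"turn": 0,"fingers": 95},{"delta_pos": [-118,170,118],"turn": 0,"fingers": 95},{"delta_pos": [-134,190,118],"turn": 0,"fingers": 95},{"delta_pos": [-140,200,118],"turn": 0,"fingers": 95},{"delta_pos": [-140,200,118],"turn": 0,"fingers": 95}])

```text
time_s: 24.53
position: [0.4765, -0.0761, 0.1506]
tcp_rot: [[-0.002, -0.0, 1.0], [-1.0, 0.0, -0.002], [-0.0, -1.0, -0.0]]
force: [-0.2, -0.4, -0.5]
opening: 0.944
```

```bash
python3 - <<'E'
from h import *
p=capture('scene');cv2.imwrite('pics/s11.png',p[:,:,::-1]);
tubs('scene',0,('mouldy_c',));tubs('scene',.004,('ripe_1_c','young_1_c'))
p=capture('top');cv2.imwrite('pics/t11.png',cv2.resize(p[150:300,90:430,::-1],None,fx=2.3,fy=2.3));tubs('top',0,('mouldy_c',));tubs('top',.004,('ripe_1_c','young_1_c'))
for t in('dial_c','bottle_c'):print(t,[(round(d['confidence'],2),[round(float(v),3) for v in d['position']]) for d in tip_of(t,'scene')])
E
```

```text
scene mouldy_c 0.67 xy [0.447  0.2678] area 356 338 px [330.3 171.1]
scene ripe_1_c 0.63 xy [ 0.6129 -0.0492] area 468 453 px [290.9 238.5]
scene ripe_1_c 0.41 xy [ 0.4553 -0.4474] area 739 537 px [146.3 271.4]
scene young_1_c 0.82 xy [ 0.6233 -0.1884] area 446 498 px [255.7 262.9]
scene young_1_c 0.64 xy [0.3907 0.069 ] area 227 360 px [276.1 185.1]
scene young_1_c 0.52 xy [ 0.3856 -0.0427] area 256 382 px [248.5 198.2]
top mouldy_c 0.74 xy [0.4568 0.2741] area 155 292 px [186.3 236.5]
top ripe_1_c 0.64 xy [ 0.6169 -0.0468] area 210 277 px [284.8 188.9]
top young_1_c 0.5 xy [ 0.6205 -0.1889] area 291 286 px [327.7 188.3]
dial_c [(0.94, [0.434, 0.479, 0.041])]
bottle_c [(0.98, [0.471, -0.453, 0.071])]
```

View pics/s11.png

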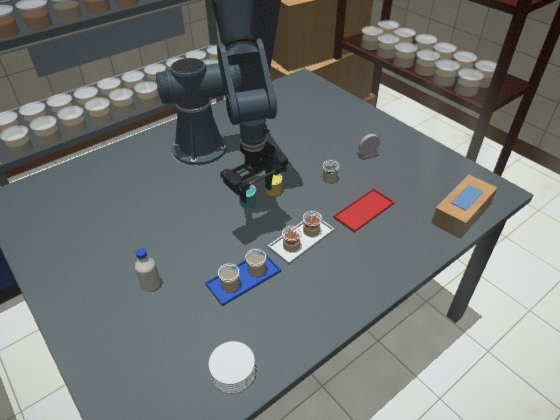

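View pics/t11.png

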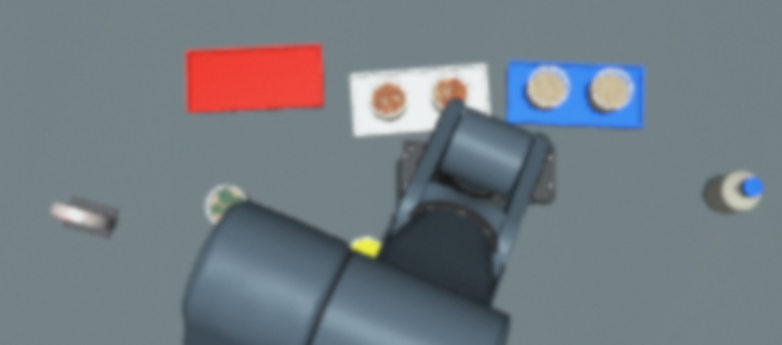

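>>> jog_arm(steps=[{"delta_pos": [-1,10,0],"turn": 0,"fingers": 95},{"delta_pos": [-3,30,0],"turn": 0,"fingers": 95},{"delta_pos": [-5,60,0],"turn": 0,"fingers": 95},{"delta_pos": [-8,90,0],"turn": 0,"fingers": 95},{"delta_pos": [-11,120,0],"turn": 0,"fingers": 95},{"delta_pos": [-14,150,0],"turn": 0,"fingers": 95},{"delta_pos": [-16,180,0],"turn": 0,"fingers": 95},{"delta_pos": [-19,210,0],"turn": 0,"fingers": 95},{"delta_pos": [-22,240,0],"turn": 0,"fingers": 95},{"delta_pos": [-25,270,0],"turn": 0,"fingers": 95},{"delta_pos": [-27,300,0],"turn": 0,"fingers": 95},{"delta_pos": [-29,324,0],"turn": 0,"fingers": 95},{"delta_pos": [-31,339,0],"turn": 0,"fingers": 95},{"delta_pos": [-31,344.5,0],"turn": 0,"fingers": 95},{"delta_pos": [-31,344.5,0],"turn": 0,"fingers": 95},{"delta_pos": [-31,344.5,-10],"turn": 0,"fingers": 95},{"delta_pos": [-31,344.5,-20],"turn": 0,"fingers": 95},{"delta_pos": [-31,344.5,-20],"turn": 0,"fingers": 95}])

```text
time_s: 26.53
position: [0.4454, 0.265, 0.1273]
tcp_rot: [[-0.006, -0.005, 1.0], [-1.0, -0.002, -0.006], [0.002, -1.0, -0.005]]
force: [0.7, -1.1, -0.1]
opening: 0.957
```

```bash
python3 - <<'E'
from h import *
p=capture('scene');cv2.imwrite('pics/s12.png',cv2.resize(p[100:260,230:430,::-1],None,fx=3.5,fy=3.5))
E
```

```text
(no output)
```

View pics/s12.png

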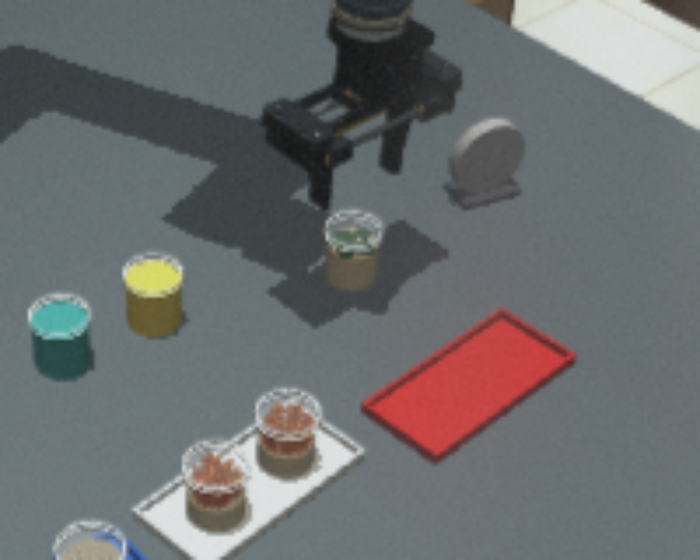

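>>> jog_arm(steps=[{"delta_pos": [0,0,-12],"turn": 0,"fingers": 95},{"delta_pos": [0,0,-30],"turn": 0,"fingers": 95},{"delta_pos": [0,0,-50],"turn": 0,"fingers": 95},{"delta_pos": [0,0,-72],"turn": 0,"fingers": 95},{"delta_pos": [0,0,-90],"turn": 0,"fingers": 95},{"delta_pos": [0,0,-99],"turn": 0,"fingers": 95},{"delta_pos": [0,0,-102],"turn": 0,"fingers": 95},{"delta_pos": [0,0,-102],"turn": 0,"fingers": 80},{"delta_pos": [0,0,-102],"turn": 0,"fingers": 70},{"delta_pos": [0,0,-102],"turn": 0,"fingers": 60},{"delta_pos": [0,0,-102],"turn": 0,"fingers": 45},{"delta_pos": [0,0,-102],"turn": 0,"fingers": 45},{"delta_pos": [0,0,-102],"turn": 0,"fingers": 45},{"delta_pos": [0,0,-102],"turn": 0,"fingers": 45},{"delta_pos": [0,0,-99],"turn": 0,"fingers": 45},{"delta_pos": [0,0,-92],"turn": 0,"fingers": 45},{"delta_pos": [0,0,-82],"turn": 0,"fingers": 45},{"delta_pos": [0,0,-72],"turn": 0,"fingers": 45},{"delta_pos": [0,0,-72],"turn": 0,"fingers": 45}])

```text
time_s: 28.17
position: [0.4481, 0.2671, 0.0597]
tcp_rot: [[-0.004, 0.004, 1.0], [-1.0, 0.001, -0.004], [-0.001, -1.0, 0.004]]
force: [0.7, 0.5, -1.0]
opening: 0.656
```

```bash
python3 - <<'E'
from h import *
p=capture('scene');cv2.imwrite('pics/s13.png',cv2.resize(p[100:260,230:430,::-1],None,fx=3.5,fy=3.5))
E
```

```text
(no output)
```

View pics/s13.png

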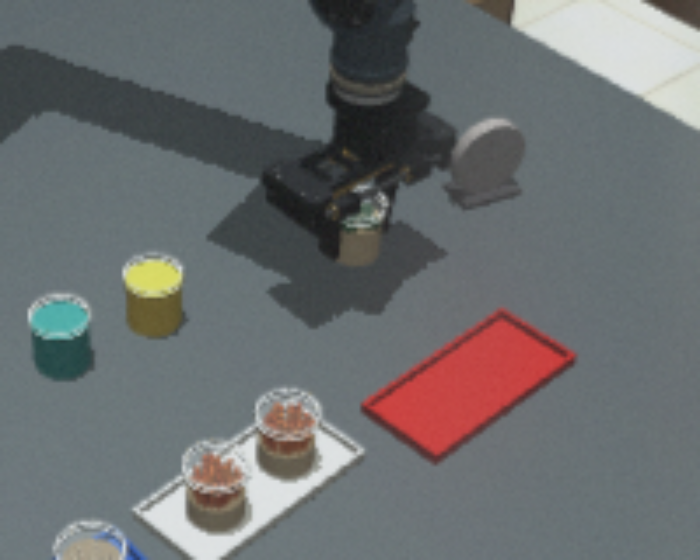

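The mouldy tub is held upright. The next move takes it to the red centre (.640,.240): delta (193,-27).

>>> jog_arm(steps=[{"delta_pos": [0,0,15],"turn": 0,"fingers": 45},{"delta_pos": [0,0,40],"turn": 0,"fingers": 45},{"delta_pos": [7,-1,60],"turn": 0,"fingers": 45},{"delta_pos": [25,-3,70],"turn": 0,"fingers": 45},{"delta_pos": [50,-7,70],"turn": 0,"fingers": 45},{"delta_pos": [76,-11,70],"turn": 0,"fingers": 45},{"delta_pos": [102,-14,70],"turn": 0,"fingers": 45},{"delta_pos": [128,-18,70],"turn": 0,"fingers": 45},{"delta_pos": [154,-22,70],"turn": 0,"fingers": 45},{"delta_pos": [177,-25,70],"turn": 0,"fingers": 45},{"delta_pos": [190,-27,66],"turn": 0,"fingers": 45},{"delta_pos": [193,-27,55],"turn": 0,"fingers": 45},{"delta_pos": [193,-27,40],"turn": 0,"fingers": 45},{"delta_pos": [193,-27,22],"turn": 0,"fingers": 45},{"delta_pos": [193,-27,4],"turn": 0,"fingers": 45},{"delta_pos": [193,-27,-9],"turn": 0,"fingers": 45},{"delta_pos": [193,-27,-17],"turn": 0,"fingers": 45},{"delta_pos": [193,-27,-22],"turn": 0,"fingers": 45},{"delta_pos": [193,-27,-22],"turn": 0,"fingers": 45}])

```text
time_s: 29.8
position: [0.6388, 0.2395, 0.0342]
tcp_rot: [[-0.004, -0.002, 1.0], [-1.0, -0.0, -0.004], [0.0, -1.0, -0.002]]
force: [0.4, -0.6, -1.6]
opening: 0.657
```

>>> jog_arm(steps=[{"delta_pos": [0,0,-1.5],"turn": 0,"fingers": 45},{"delta_pos": [0,0,-3],"turn": 0,"fingers": 45},{"delta_pos": [0,0,-4],"turn": 0,"fingers": 45},{"delta_pos": [0,0,-4],"turn": 0,"fingers": 45}])

```text
time_s: 30.13
position: [0.6407, 0.2397, 0.0325]
tcp_rot: [[-0.004, 0.002, 1.0], [-1.0, 0.0, -0.004], [-0.0, -1.0, 0.002]]
force: [-0.1, -0.5, -0.1]
opening: 0.655
```

>>> jog_arm(steps=[{"delta_pos": [0,0,-0.4],"turn": 0,"fingers": 45},{"delta_pos": [0,0,-0.4],"turn": 0,"fingers": 70},{"delta_pos": [0,0,0],"turn": 0,"fingers": 78},{"delta_pos": [0,0,0],"turn": 0,"fingers": 78},{"delta_pos": [0,0,0],"turn": 0,"fingers": 78},{"delta_pos": [0,0,8],"turn": 0,"fingers": 78},{"delta_pos": [0,0,22],"turn": 0,"fingers": 78},{"delta_pos": [0,0,45],"turn": 0,"fingers": 78},{"delta_pos": [0,0,70],"turn": 0,"fingers": 78},{"delta_pos": [0,0,95],"turn": 0,"fingers": 90},{"delta_pos": [0,0,120],"turn": 0,"fingers": 95},{"delta_pos": [-20,0,150],"turn": 0,"fingers": 95},{"delta_pos": [-45,0,175],"turn": 0,"fingers": 95},{"delta_pos": [-75,0,195],"turn": 0,"fingers": 95},{"delta_pos": [-105,0,205],"turn": 0,"fingers": 95},{"delta_pos": [-130,0,208],"turn": 0,"fingers": 95},{"delta_pos": [-150,0,208],"turn": 0,"fingers": 95},{"delta_pos": [-150,0,208],"turn": 0,"fingers": 95},{"delta_pos": [-150,0,208],"turn": 0,"fingers": 95}])

```text
time_s: 31.72
position: [0.4896, 0.2398, 0.2412]
tcp_rot: [[-0.003, 0.003, 1.0], [-1.0, 0.001, -0.003], [-0.001, -1.0, 0.003]]
force: [-0.0, 0.9, 1.0]
opening: 0.953
```

```bash
python3 - <<'E'
from h import *
s=read_state();print(s['time_s'],s['position'],s['force'])
p=capture('scene');cv2.imwrite('pics/s14.png',cv2.resize(p[110:320,130:430,::-1],None,fx=2.6,fy=2.6));
tubs('scene',.004)
p=capture('top');cv2.imwrite('pics/t14.png',cv2.resize(p[150:300,90:430,::-1],None,fx=2.3,fy=2.3));tubs('top',.004)
for t in('dial_c','bottle_c'):
  for n in('scene','top'):print(t,[(round(d['confidence'],2),[round(float(v),3) for v in d['position']]) for d in tip_of(t,n)])
E
```

```text
31.7167 [0.48958547 0.23977504 0.24117511] [-0.01692872  0.86412282  0.98731191]
scene ripe_1_c 0.93 xy [ 0.6141 -0.0489] area 450 453 px [291.3 238.7]
scene ripe_1_c 0.6 xy [0.4321 0.4747] area 438 306 px [368.2 146.5]
scene young_1_c 0.94 xy [ 0.3723 -0.0389] area 388 378 px [247.1 195.6]
scene young_1_c 0.74 xy [ 0.6234 -0.1879] area 473 498 px [255.9 262.8]
scene young_1_c 0.61 xy [0.379  0.0654] area 335 358 px [273.1 183.8]
scene mouldy_c 0.86 xy [0.6394 0.2408] area 387 397 px [364.8 202.3]
scene mouldy_c 0.69 xy [ 0.6237 -0.1879] area 524 498 px [256.  262.9]
top ripe_1_c 0.51 xy [ 0.6142 -0.0503] area 274 276 px [285.8 189.7]
top young_1_c 0.78 xy [ 0.3687 -0.0379] area 237 258 px [281.6 264.2]
top young_1_c 0.77 xy [0.3771 0.0677] area 288 260 px [248.7 261.3]
top young_1_c 0.75 xy [ 0.6218 -0.189 ] area 278 286 px [327.7 188. ]
top mouldy_c 0.51 xy [0.6408 0.2383] area 302 297 px [198.8 181.2]
dial_c [(0.91, [0.433, 0.474, 0.044])]
dial_c [(0.68, [0.431, 0.474, 0.041])]
bottle_c [(0.84, [0.472, -0.453, 0.071])]
bottle_c [(0.84, [0.47, -0.458, 0.072]), (0.72, [0.623, -0.28, 0.035])]
```

View pics/s14.png

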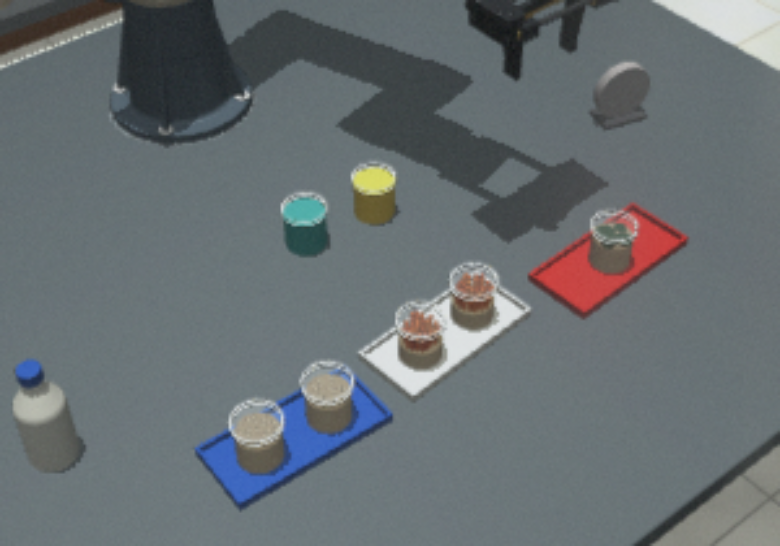

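View pics/t14.png

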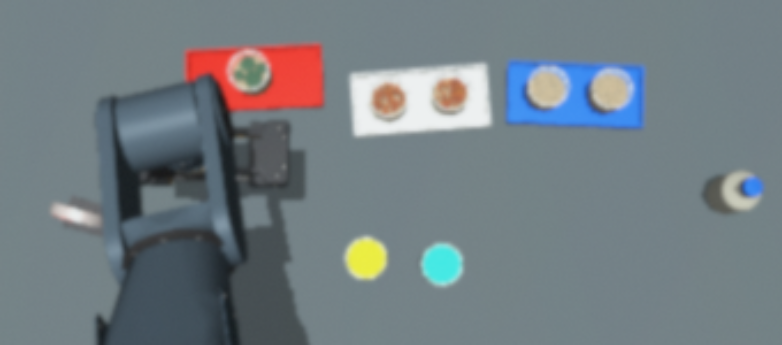

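Both pictures show all five tubs upright inside their trays. The dial, bottle and look-alikes have not moved, and the arm is clear.

```bash
python3 -c "
from rig import *
print(hand_in(),read_state()['time_s'])"
```

```text
the job is handed in; nothing more can be done
the job is handed in; nothing more can be done
```

The job is handed in at about 32 s. The two ripe tubs are in the white tray, the two young ones in the blue tray, and the mouldy one, moved last, is in the red tray. Each tub was lowered in small steps onto the tray floor before release; the highest contact force read was about 9 N.

**Last checks:** Both cameras show all five tubs upright inside the lips. The three tubs the network could measure (one ripe, one young, the mouldy one) stand within about 2 mm of their targets. The other two I judged by eye. The dial, the bottle and the yellow and turquoise look-alikes are where they started, within measuring error.

**What disagreed:**
- **Network mislabels:** In the last pictures it named a young tub as mouldy, the dial as ripe and a young tub as the bottle. I discounted these from the pictures.
- **Grip width:** The jaws stopped at about 57 mm, closer to the lid's 58 mm than the body's 54 mm. I probably held the tubs by the lid; none slipped or tilted in the pictures.
- **Light contact:** For the second young tub and the mouldy tub the force was too weak to confirm contact before release, so I relied on the known floor height.

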